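# Find the lathe centre with worn bearings by feel and scrap it

### The job

Three live centres for the wood lathe stand point-up in the wooden tool block, and one of them has worn bearings: its point wobbles on its housing when you rock it sideways, while a sound one stays firm. Rock the points gently back and forth to feel which is loose, without shoving the block along the bench or levering hard on a sound one, then pull the worn one straight up out of its hole and put it in the grey scrap bin. Leave the two sound ones seated in the block, and everything else on the bench where it is.

Things in the scene. Friction and masses are not known exactly. Their poses are not given: they have to be found in the camera images.
- tool_block: Loose wooden tool block, 164 x 164 mm, 76 mm high, with four vertical holes 84 mm apart in a square; origin at the centre of its underside, x and y along its sides. Holes 1, 2 and 3 each hold a live centre, shank down and point up; hole 4 holds a low spur drive centre. The live centres look alike and are not listed: which is worn must be felt. A side push of 12 to 22 N on a point starts the block sliding
- hole_1 (a point): Mouth of hole 1, on the block's top face, at x = -42, y = +42 mm of the block. The steel live centre upright in it (as in 2 and 3) is 153 mm long, about 0.5 kg: a shank 18 mm thick, 60 mm long, a slip fit that pulls straight up; a housing 42 mm across, 45 mm high, sitting on the block; a free-turning nose, 20 mm round from 48 to 76 mm above the block's top face, its point 93 mm above it
- hole_2 (a point): Mouth of hole 2, on the top face, at x = -42, y = -42 mm of the block. Feel: pushed sideways on the round of its nose, in any direction, a sound centre gives 1 to 3 mm each way (its shank's shake in the hole), then stands firm against 5 N. The worn one's nose tips up to 9 degrees each way about a point 35 mm above the top face (4 to 6 mm at the nose) against 1 to 3 N, then comes up firm
- hole_3 (a point): Mouth of hole 3, on the top face, at x = +42, y = +42 mm of the block. The rules call the live centres worn_center, sound_center_1 and sound_center_2 (origin on the axis at the housing's underside) and their turning noses ..._nose (origin in the housing, 35 mm higher); which hole each stands in changes every time
- hole_4 (a point): Mouth of hole 4, on the top face, at x = +42, y = -42 mm of the block; the drive centre stands in it
- scrap_bin: Grey open-topped plastic scrap bin, fixed, empty, 240 mm (its x) by 170 mm (its y) outside, walls and floor 4 mm thick; walls 75 mm high, except the one at its -x end, 45 mm. Origin at the centre of its underside
- drive_center: solid spur drive centre: 28 mm round, four short teeth, standing only 35 mm above the block in hole 4; it is no live centre and stays put. Origin on its axis at the block's top face
- hammer: blue plastic hammer, 270 mm long, lying flat
- ratchet: chrome ratchet, 200 mm long, lying flat
- bowl: small white ceramic bowl of nuts, 100 mm across, 42 mm high
- sanding_block: wooden sanding block, 96 x 58 x 28 mm
- locking_pliers: steel locking pliers, 220 mm long, lying flat
- wrench: steel wrench, 160 mm long, lying flat
- tape_roll: roll of black tape, 66 mm across, 19 mm high

How it is judged (in metres and radians):
On the way, in this order (a step that is already met when the one before it is completed fails the run):
1. the worn centre's point has been rocked over in its bearings while it stood in its hole (angle between the z axis of worn_center_nose and the z axis of worn_center, either way round above 0.1 rad and z of worn_center in the frame of tool_block below 0.084 m), for 0.05 s.
2. the worn centre is out of its hole (z of worn_center in the frame of tool_block above 0.14 m), for 0.1 s.
At the end, for the whole second after the job is handed in: The worn centre lies or stands at rest inside the scrap bin, housing and nose within its walls; both sound centres are seated in the block (within 3 mm of fully down) and within 10 mm of where they stood; nothing is touched (x of worn_center in the frame of scrap_bin between -0.12 and 0.12 m and y of worn_center in the frame of scrap_bin between -0.085 and 0.085 m and z of worn_center in the frame of scrap_bin below 0.085 m and x of worn_center_nose in the frame of scrap_bin between -0.12 and 0.12 m and y of worn_center_nose in the frame of scrap_bin between -0.085 and 0.085 m and z of worn_center_nose in the frame of scrap_bin below 0.11 m and linear speed of worn_center below 0.03 m/s and z of each of sound_center_1, sound_center_2 in the frame of tool_block below 0.079 m and distance of each of sound_center_1, sound_center_2 from where it was at the start of the episode below 0.01 m).
It fails at once if a sound centre is lifted more than 12 mm (z of any of sound_center_1, sound_center_2 in the frame of tool_block above 0.088 m).
It fails at once if a sound centre is levered hard in its hole (contact force on the block over 70 N, which takes a side push of about 20 N on its nose) (contact force between any of sound_center_1, sound_center_2 and tool_block above 70 N).
It fails at once if the tool block is shoved over 4 mm or tipped over 2 degrees (distance of tool_block from where it was at the start of the episode above 0.004 m or angle between tool_block's own z axis and vertical above 0.035 rad).
It fails at once if something else on the bench is moved over 20 mm (distance of any of drive_center, hammer, ratchet, bowl, sanding_block, locking_pliers, wrench, tape_roll from where it was at the start of the episode above 0.02 m).
It also fails if it takes over 54 s, if anything falls off the work surface, if the arm or the gripper's body presses on something with over 40 N, if the wrist force passes 120 N, or if a joint passes its speed limit or range.

### The arm

A 6-joint arm with a two-finger parallel gripper is mounted at the origin on the work surface. World frame = base frame: x ahead of the robot, y to its left, z up, the work surface at z = 0. Lengths are in mm, angles in rad, forces in N, time in s.
With the tool pointing down it reaches from about 350 to 775 mm from the base axis. Payload 5.5 kg.
Tool frame: the origin (TCP) lies on the mounting face of the last link; the fingertips stand 173 mm ahead of it and the grasp point (between the pads) lies 155 mm ahead of it; y points along the fingers, x is the direction in which the jaws open and shut, and the axes are right-handed (so a half turn about y gives the same grasp; the last joint's range is limited). The gripper opens to 85 mm and grips with 20 to 120 N. Pads are 22 mm wide; open, the fingers measure 114 mm over their backs; the gripper's body (76 mm by 85 mm) begins 54 mm behind the grasp point. The pads swing forward as they close: fully open they stand 13 mm farther back than shut.
Start: joints at [-1.242, 0.313, 0.046, 1.304, 0, 1.431], TCP at [259.792, -512.992, 404.723] pointing down, gripper open.
Joint ranges: [-2.76, 2.76], [-0.86, 1.69], [-1.03, 1.26], [-2.2, 2.34], [-1.47, 1.5], [-3.14, 3.14]. Speed limits (rad/s): [2.57, 2.57, 3.14, 3.14, 3.14, 3.14].

### API

Orientations are given as a rotation vector (axis times angle).
In Python, from station import telemetry, viewer, ctrl, find_in, regions_of gives the robot as it stands. The module is installed in compiled form; this text tells all that it offers.
- The arm moves only by the tool step_arm, never from a script. Its argument "targets" is a list of rows, each an object with "translation": the shift along the tool's x, y, z in mm, a list of three; "turn": the turn about the tool's y in rad; "gripper": the opening in per cent of the stroke, from 0 (shut) to 100 (fully open). A call has 1 to 8 rows; each row shifts and turns the commanded pose from where the row before left it, along the tool's axes as they then stand; what a row does not reach is not made up. A row lasts 1/8 s, in which the tool goes at most 62.5 mm and 10.7 degrees, less where a joint would pass 70% of its speed; a pose out of reach is approached as far as the arm can. A call is refused whole if a number of a shift passes 62.5 or a number of a turn 0.188, either way. A call with a gripper value outside its range is refused whole. The fingers move at their own pace and stop on an object; "newtons" is the grip in N (left out, the last holds). Time passes only in rows, so rows that do not move let the fingers close. It gives the time, the measured TCP pose, the force and the opening at its end, in the units of the state.
- telemetry.get_obs(): the state, without advancing time (a new reading comes with each control period).
- viewer.capture(name): name is "side" or "top"; returns the picture (480x640x3 uint8, blue, green, red); there is no depth.
- viewer.camera_model(name): a dict with "intrinsics" (3x3 intrinsics, pixels), "cam_to_world" (4x4, takes a point from camera to world coordinates). Camera axes: x right, y down, z forward; pixel columns grow to the right and rows downward; lengths in mm; the calibration is good to about 2 mm. A picture is of the moment at which its call begins. camera_model takes no time and is no camera call.
- ctrl.hand_in(): hands the job in, once; it reports no verdict.
Trained networks look in the newest picture that a camera, given by its name, has taken for a name from the list of things; names that differ only in an ending like _2 or _b are one class to them, and where a whole thing is asked for, a point or a joint stands for the part that bears it (a point fixed in the world has none). Each returns a list of dicts, best first, with "conf" (0 to 1); they miss things now and then, are a little off and sometimes report something else, mostly with a low value. They report only what shows in the picture. A call takes as long as a camera call.
- find_in(camera, label): "position" ([x, y, z] in mm, in the coordinates of the camera as it stood for that picture, good to about 4 mm: the middle of the surface that is visible of it).
- regions_of(camera, label): "mask" (480x640 bool, what is visible of it).
The state is a dict: "time_s": time; "joint_positions": joint angles; "joint_velocities": joint speeds; "joint_torque": joint torques, N m; "tool_pos": TCP position; "orientation": TCP orientation; "ft_force": force on the tool from outside, world axes, zero at the start; "torque": the same for the moment, N m; "finger_gap": finger opening in mm.
Only numpy, scipy, OpenCV 4.12 (cv2) and the standard library are available. Lean on these libraries where they do the work, as an engineer would, in place of code of your own. Each camera call takes 0.05 s, during which the arm holds its last target.

## Working session

There is one attempt and no reset: what is moved stays moved. The work goes in short steps, Python scripts to look and compute and a tool call to move; the robot and the scene stay as the last step left them, time stands still between calls to the robot, and variables do not carry over. Pictures are saved under pics/ and viewed, and the job is handed in when it is done.

Besides the shell and the picture viewer there is one more tool, called after "Request:" by a JSON object that holds its "method" and its "body". step_arm: Moves the arm, as the interface text tells. Its arguments: {"type":"object","properties":{"targets":{"type":"array","items":{"type":"object","properties":{"translation":{"type":"array","items":{"type":"number"}},"turn":{"type":"number"},"gripper":{"type":"number"}}}},"newtons":{"type":"number"}},"required":["targets"]}

```bash
mkdir -p pics; ls
python3 - <<'E'
from station import telemetry, viewer, find_in, regions_of
import cv2,numpy as np
for n in("side","top"):
    im=viewer.capture(n); cv2.imwrite(f"pics/{n}0.png",im)
    m=viewer.camera_model(n); print(n,np.round(m["intrinsics"],1).tolist(),np.round(m["cam_to_world"],3).tolist())
    for l in("tool_block","hole_1","scrap_bin","drive_center"):
        r=find_in(n,l)
        for d in r[:4]:
            p=m["cam_to_world"]@np.r_[d["position"],1]
            print(n,l,round(d["conf"],2),np.round(p[:3],1))
o=telemetry.get_obs()
print({k:np.round(v,3).tolist() for k,v in o.items()})
E
```

```text
pics
side [[561.3, 0.0, 315.6], [0.0, 561.3, 246.0], [0.0, 0.0, 1.0]] [[-0.996, -0.053, 0.069, 469.368], [-0.086, 0.476, -0.875, 984.834], [0.014, -0.878, -0.478, 637.279], [0.0, 0.0, 0.0, 1.0]]
side tool_block 0.75 [512.2 146.7  64.3]
side hole_1 0.93 [515.3 149.5  63.7]
side scrap_bin 0.63 [ 471.3 -272.6   49.4]
side drive_center 0.53 [570.4  80.8 102.6]
top [[484.2, 0.0, 323.8], [0.0, 484.2, 236.0], [0.0, 0.0, 1.0]] [[-0.007, -0.993, 0.119, 443.306], [-1.0, 0.006, -0.004, 7.547], [0.003, -0.119, -0.993, 1069.92], [0.0, 0.0, 0.0, 1.0]]
top tool_block 0.78 [516.4  84.2  75.3]
top tool_block 0.2 [570.4  72.4 104.1]
top hole_1 0.59 [517.8  84.   74.1]
top scrap_bin 0.74 [757.7 175.4  17.3]
top scrap_bin 0.64 [ 464.6 -349.2    3.7]
top drive_center 0.46 [570.9  73.9 103.1]
{'time_s': 0.5, 'joint_positions': [-1.242, 0.313, 0.046, 1.304, 0.0, 1.431], 'joint_velocities': [-0.001, -0.0, -0.0, -0.001, -0.001, 0.001], 'joint_torque': [-0.001, -48.0, 29.854, 0.002, -0.0, 0.0], 'tool_pos': [259.791, -512.982, 404.674], 'orientation': [-1.395, 0.857, -0.857], 'ft_force': [0.284, -0.412, 0.012], 'torque': [-0.053, -0.007, -0.042], 'finger_gap': 85.843}
```

View pics/side0.png

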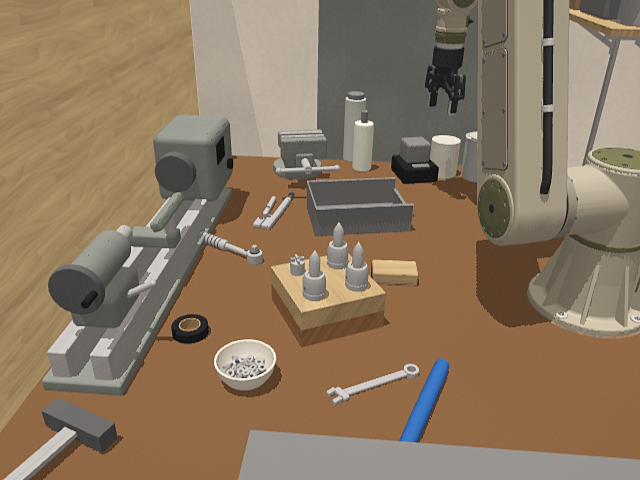

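View pics/top0.png

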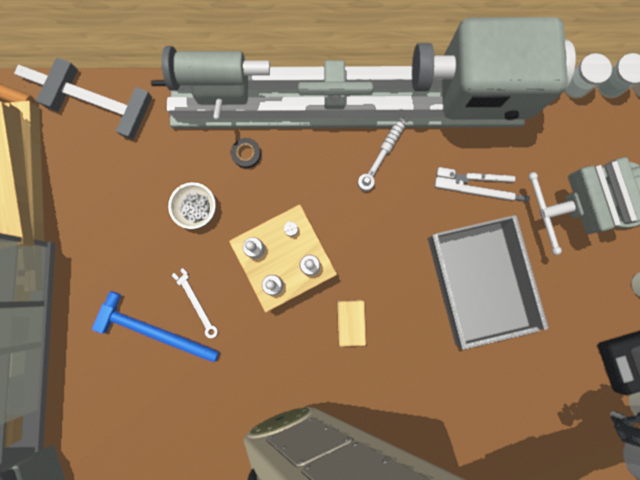

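The top view shows the block around (284,258), with live centres near (252,247), (272,286) and (310,265) and the drive centre at (291,229). The bin is at (488,283). I'll zoom in to measure them.

```bash
cat > h.py <<'E'
import numpy as np,cv2
from station import telemetry, viewer, find_in, regions_of
def ray(n,u,v,z):
    m=viewer.camera_model(n);K=m["intrinsics"];T=m["cam_to_world"]
    d=T[:3,:3]@np.linalg.solve(K,np.array([u,v,1.]));o=T[:3,3]
    return o+d*(z-o[2])/d[2]
def proj(n,p):
    m=viewer.camera_model(n);K=m["intrinsics"];T=np.linalg.inv(m["cam_to_world"])
    q=K@(T[:3,:3]@np.asarray(p,float)+T[:3,3]);return q[:2]/q[2]
def crop(n,im,u0,v0,u1,v1,f):
    cv2.imwrite(n,cv2.resize(im[v0:v1,u0:u1],None,fx=f,fy=f,interpolation=cv2.INTER_CUBIC))
E
python3 - <<'E'
from h import *
t=cv2.imread("pics/top0.png");s=cv2.imread("pics/side0.png")
crop("pics/t1.png",t,220,195,350,320,6 if 0 else 4)
crop("pics/s1.png",s,260,210,400,345,4)
for n,l in(("top","tool_block"),("top","scrap_bin"),("side","tool_block")):
    viewer.capture(n)
    for d in regions_of(n,l)[:2]:
        m=d["mask"].astype(np.uint8); c=max(cv2.findContours(m,0,2)[0],key=cv2.contourArea)
        print(n,l,d["conf"],m.sum(),cv2.boxPoints(cv2.minAreaRect(c)).round(1).tolist(), cv2.approxPolyDP(c,4,True)[:,0].tolist())
E
```

```text
top tool_block 0.69 5261 [[227.10000610351562, 241.60000610351562], [299.0, 203.60000610351562], [337.1000061035156, 275.5], [265.1000061035156, 313.5]] [[300, 206], [230, 241], [265, 311], [334, 275]]
top scrap_bin 0.68 11153 [[425.29998779296875, 235.3000030517578], [517.5999755859375, 211.60000610351562], [547.7000122070312, 329.20001220703125], [455.29998779296875, 352.79998779296875]] [[515, 216], [427, 239], [450, 332], [461, 349], [546, 327]]
side tool_block 0.75 6058 [[265.0, 266.3999938964844], [374.29998779296875, 242.89999389648438], [392.29998779296875, 327.1000061035156], [283.0, 350.5]] [[384, 291], [369, 276], [365, 289], [349, 290], [343, 270], [331, 268], [325, 256], [319, 267], [326, 293], [317, 300], [303, 296], [302, 275], [292, 275], [287, 263], [269, 269], [272, 299], [302, 346], [381, 326]]
side tool_block 0.52 933 [[325.5, 389.5], [415.5, 359.5], [421.0, 376.0], [331.0, 406.0]] [[418, 367], [408, 363], [351, 387], [330, 388], [327, 394], [334, 394], [332, 402], [337, 404], [354, 391], [415, 377]]
```

View pics/t1.png

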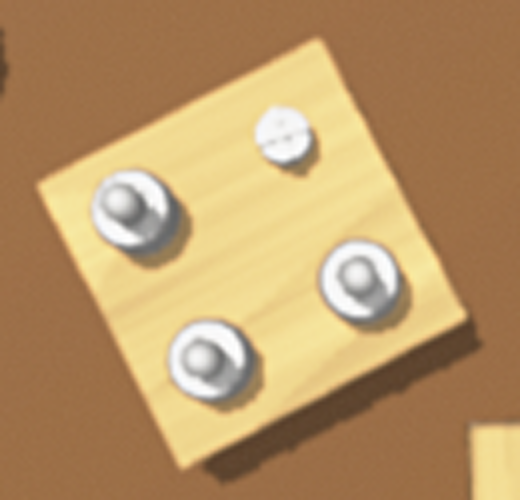

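View pics/s1.png

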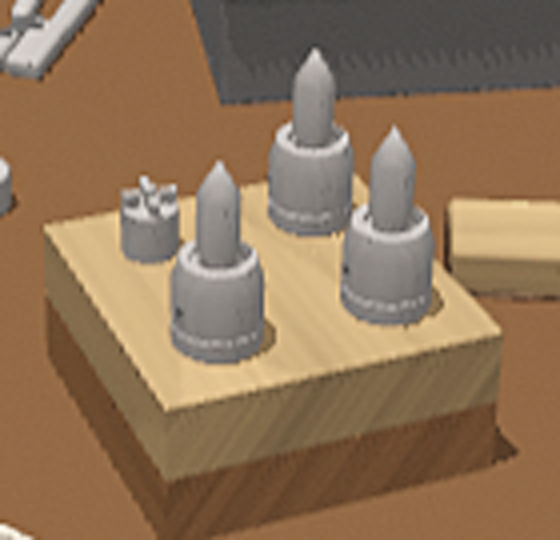

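The zoomed views show all four block corners and the three noses clearly. Next I'll fit the block pose to both views.

```bash
cat > fit.py <<'E'
from h import *
from scipy.optimize import least_squares
T=lambda u,v:(220+u/4,195+v/4); S=lambda u,v:(260+u/4,210+v/4)
obs=[]
# block coords of corners: opposite hole 4(+,-) = top-right drive in top image
top={(-82,-82):T(38,184),(82,-82):T(320,37),(82,82):T(468,318),(-82,82):T(182,469)}
side={(82,-82):S(45,227),(-82,-82):S(168,410),(-82,82):S(500,335)}
for k,v in top.items(): obs.append(("top",k+(76,),v))
for k,v in side.items(): obs.append(("side",k+(76,),v))
# tips: hole2 (-42,-42)= left in top
for k,v in {(-42,-42):S(220,163),(42,42):S(316,48),(-42,42):S(394,127)}.items(): obs.append(("side",k+(169,),v))
def w(q,p):
    c,s=np.cos(q[2]),np.sin(q[2]);return [q[0]+c*p[0]-s*p[1],q[1]+s*p[0]+c*p[1],p[2]]
if __name__=="__main__":
    for k,v in top.items(): print(k,ray("top",*v,76).round(1))
    for nm in(("top",),("side",),("top","side")):
        oo=[o for o in obs if o[0] in nm]
        f=lambda q:np.concatenate([proj(o[0],w(q,o[1]))-np.array(o[2]) for o in oo])
        best=min((least_squares(f,[515,84,a]) for a in np.arange(-3,3.2,.5)),key=lambda r:r.cost)
        print(nm,best.x.round(3),best.cost); print(best.fun.reshape(-1,2).round(1).tolist())
    q=best.x
    for i,p in enumerate([(-42,42),(-42,-42),(42,42),(42,-42)]): print(i+1,np.round(w(q,p+(76,)),1))
    # bin
    for u,v in [(515,216),(431,236),(461,349),(546,327)]: print(ray("top",u,v,75).round(1))
E
python3 fit.py
python3 - <<'E'
from h import *
t=cv2.imread("pics/top0.png");crop("pics/t2.png",t,420,200,560,360,4)
E
```

```text
(-82, -82) [553.2 198.1  76. ]
(82, -82) [629.2  52.6  76. ]
(82, 82) [482.7 -23.   76. ]
(-82, 82) [407.3 122.8  76. ]Traceback (most recent call last):
  File "fit.py", line 19, in <module>
    best=min((least_squares(f,[515,84,a]) for a in np.arange(-3,3.2,.5)),key=lambda r:r.cost)
  File "fit.py", line 19, in <genexpr>
    best=min((least_squares(f,[515,84,a]) for a in np.arange(-3,3.2,.5)),key=lambda r:r.cost)
              ~~~~~~~~~~~~~^^^^^^^^^^^^^^
    return func(*args, **kwargs)
    result = trf(vector_fun.fun, vector_fun.jac, x0, f0, J0, lb, ub, ftol, xtol,
                 gtol, max_nfev, x_scale, loss_function, tr_solver,
                 tr_options.copy(), verbose, callback=callback_wrapped)
    return trf_no_bounds(
        fun, jac, x0, f0, J0, ftol, xtol, gtol, max_nfev, x_scale,
        loss_function, tr_solver, tr_options, verbose, callback=callback)
    J = jac(x)
    self._update_jac()
    ~~~~~~~~~~~~~~~~^^
    self.J = self.jac_wrapped(xp_copy(self.x), f0=self.f)
             ~~~~~~~~~~~~~~~~^^^^^^^^^^^^^^^^^^^^^^^^^^^^
    J, dct = approx_derivative(
         
[... 468 characters left out ...]
 for f_eval in f_evals]
                                    ^^^^^^^
    f = np.atleast_1d(self.fun(x, *self.args, **self.kwargs))
                      ~~~~~~~~^^^^^^^^^^^^^^^^^^^^^^^^^^^^^^
    return np.atleast_1d(self.fun(x))
                         ~~~~~~~~^^^
    return self.f(x, *self.args, **self.kwargs)
           ~~~~~~^^^^^^^^^^^^^^^^^^^^^^^^^^^^^^
  File "fit.py", line 18, in <lambda>
    f=lambda q:np.concatenate([proj(o[0],w(q,o[1]))-np.array(o[2]) for o in oo])
                               ~~~~^^^^^^^^^^^^^^^^
  File "h.py", line 8, in proj
    m=viewer.camera_model(n);K=m["intrinsics"];T=np.linalg.inv(m["cam_to_world"])
ValueError: time passes only in moves, steps and waits
```

View pics/t2.png

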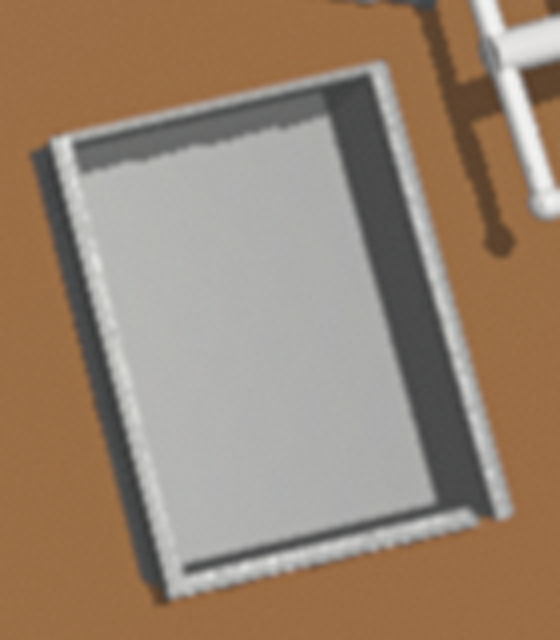

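```bash
python3 - <<'E'
import re
s=open('h.py').read()
s=s.replace('def ray','_c={}\ndef cm(n):\n    if n not in _c:_c[n]=viewer.camera_model(n)\n    return _c[n]\ndef ray').replace('m=viewer.camera_model(n)','m=cm(n)')
s=s.replace('_c[n]=cm(n)','_c[n]=viewer.camera_model(n)')
open('h.py','w').write(s)
f=open('fit.py').read()
f=f.replace("top={(-82,-82)","top={(82,82)").replace("(82,82):T(468","(-82,-82):T(468")
f=f.replace("side={(82,-82):S(45,227),(-82,-82)","side={(82,-82):S(45,227),(82,82)")
f=f.replace("(-82,82):S(500","(-82,82):S(500").replace("{(-42,-42):S(220,163),(42,42):S(316,48)","{(42,42):S(220,163),(-42,-42):S(316,48)")
f=f.replace("(515,216),(431,236),(461,349),(546,327)","(420+380/4,200+65/4),(420+58/4,200+138/4),(420+508/4,200+520/4)")
open('fit.py','w').write(f)
E
python3 fit.py; grep -n cm h.py
```

```text
(82, 82) [553.2 198.1  76. ]
(82, -82) [629.2  52.6  76. ]
(-82, -82) [482.7 -23.   76. ]
(-82, 82) [407.3 122.8  76. ]
('top',) [5.18087e+02 8.76070e+01 4.78000e-01] 0.06314748074436903
[[-0.0, -0.0], [0.0, 0.3], [-0.1, -0.1], [0.0, -0.1]]
('side',) [5.19175e+02 8.71820e+01 4.80000e-01] 0.8235905971989927
[[-0.2, 0.1], [-0.5, -0.1], [0.7, -0.6], [-0.1, -0.4], [-0.1, 0.5], [0.2, 0.3]]
('top', 'side') [5.18768e+02 8.74810e+01 4.78000e-01] 1.2669541669935183
[[0.0, -0.3], [0.1, -0.0], [0.0, -0.5], [0.1, -0.5], [0.0, 0.1], [-0.4, -0.0], [0.9, -0.4], [0.0, -0.3], [0.2, 0.6], [0.4, 0.5]]
1 [462.2 105.4  76. ]
2 [500.8  30.9  76. ]
3 [536.7 144.1  76. ]
4 [575.4  69.5  76. ]
[ 601.2 -395.    75. ]
[ 564.  -225.9   75. ]
[ 367.7 -447.3   75. ]
4:def cm(n):
8:    m=cm(n);K=m["intrinsics"];T=m["cam_to_world"]
12:    m=cm(n);K=m["intrinsics"];T=np.linalg.inv(m["cam_to_world"])
```

```bash
cat >> h.py <<'E'
from scipy.spatial.transform import Rotation as Rn
def state(goal=None):
    o=telemetry.get_obs();R=Rn.from_rotvec(o["orientation"]).as_matrix();p=np.array(o["tool_pos"])
    print("t",o["time_s"],"p",p.round(1),"F",np.round(o["ft_force"],2),"gap",round(float(o["finger_gap"]),1),"J",np.round(o["joint_positions"],2))
    if goal is not None: print("tool shift to goal",(R.T@(np.array(goal)-p)).round(1))
    return o,R,p
E
python3 - <<'E'
from h import *
o,R,p=state([500,31,405]); print(R.round(3))
E
```

```text
t 0.8 p [ 259.8 -513.   404.8] F [-0.11 -0.44 -0.6 ] gap 85.4 J [-1.24  0.31  0.05  1.3  -0.    1.43]
tool shift to goal [-3.768e+02 -3.000e-01  4.601e+02]
[[ 0.452  0.     0.892]
 [-0.892 -0.     0.452]
 [ 0.    -1.    -0.   ]]
```

Request:
{"method": "step_arm", "body": {"targets": [{"translation": [-31, 0, 38], "gripper": 50}, {"translation": [-31, 0, 38], "gripper": 50}, {"translation": [-31, 0, 38], "gripper": 50}, {"translation": [-31, 0, 38], "gripper": 50}, {"translation": [-31, 0, 38], "gripper": 50}, {"translation": [-31, 0, 38], "gripper": 50}, {"translation": [-31, 0, 38], "gripper": 50}, {"translation": [-31, 0, 38], "gripper": 50}], "newtons": 20}}

```text
invalid input
```

Request:
{"method": "step_arm", "body": {"targets": [{"translation": [-31, 0, 38], "gripper": 50}, {"translation": [-31, 0, 38], "gripper": 50}, {"translation": [-31, 0, 38], "gripper": 50}, {"translation": [-36, 0, 42], "gripper": 50}, {"translation": [0, 0, 0], "gripper": 50}, {"translation": [0, 0, 0], "gripper": 50}]}}

```text
invalid input
```

Run:
```python
from h import *
o,R,p=state([500.8,30.9,306]); print(R.round(3))
cv2.imwrite("pics/side1.png",viewer.capture("side"))
```

```text
t 0.8 p [ 259.8 -513.   404.8] F [-0.11 -0.44 -0.6 ] gap 85.4 J [-1.24  0.31  0.05  1.3  -0.    1.43]
tool shift to goal [-376.4   98.7  460.8]
[[ 0.452  0.     0.892]
 [-0.892 -0.     0.452]
 [ 0.    -1.    -0.   ]]
```

View pics/side1.png

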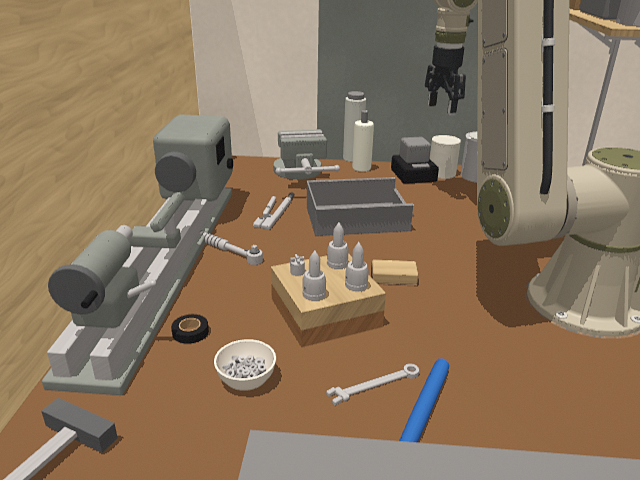

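The arm hasn't moved: both calls came back "invalid input". The rows probably need the "turn" field as well.

Request:
{"method": "step_arm", "body": {"targets": [{"translation": [-31, 0, 38], "turn": 0, "gripper": 50}, {"translation": [-31, 0, 38], "turn": 0, "gripper": 50}, {"translation": [-31, 0, 38], "turn": 0, "gripper": 50}, {"translation": [-31, 0, 38], "turn": 0, "gripper": 50}, {"translation": [-31, 0, 38], "turn": 0, "gripper": 50}, {"translation": [-31, 0, 38], "turn": 0, "gripper": 50}, {"translation": [-31, 0, 38], "turn": 0, "gripper": 50}, {"translation": [-31, 0, 38], "turn": 0, "gripper": 50}], "newtons": 20}}

```text
time_s: 1.85
tool_pos: [419.3, -152.9, 404.9]
orientation: [-1.395, 0.857, -0.858]
ft_force: [0.8, 0.0, 0.5]
finger_gap: 42.2
```

Request:
{"method": "step_arm", "body": {"targets": [{"translation": [-31, 0, 38], "turn": 0, "gripper": 50}, {"translation": [-31, 0, 38], "turn": 0, "gripper": 50}, {"translation": [-31, 0, 38], "turn": 0, "gripper": 50}, {"translation": [-34, 0, 41], "turn": 0, "gripper": 50}, {"translation": [0, 30, 0], "turn": 0, "gripper": 50}, {"translation": [0, 0, 0], "turn": 0, "gripper": 50}, {"translation": [0, 0, 0], "turn": 0, "gripper": 50}]}}

```text
time_s: 2.72
tool_pos: [499.8, 28.5, 375.3]
orientation: [-1.395, 0.858, -0.858]
ft_force: [0.2, 0.2, 0.5]
finger_gap: 42.8
```

Run:
```python
from h import *
o,R,p=state([500.8,30.9,306]); print(R.round(3))
im=viewer.capture("side");cv2.imwrite("pics/side2.png",im);crop("pics/side2c.png",im,240,140,420,340,3)
im=viewer.capture("top");crop("pics/top2c.png",im,220,180,380,320,4)
```

```text
t 2.725 p [499.8  28.5 375.3] F [0.21 0.25 0.47] gap 42.8 J [-0.1   0.18 -0.2   1.19 -0.    2.57]
tool shift to goal [-1.7 69.3  2. ]
[[ 0.451  0.     0.892]
 [-0.892 -0.     0.451]
 [ 0.    -1.     0.   ]]
```

View pics/side2c.png

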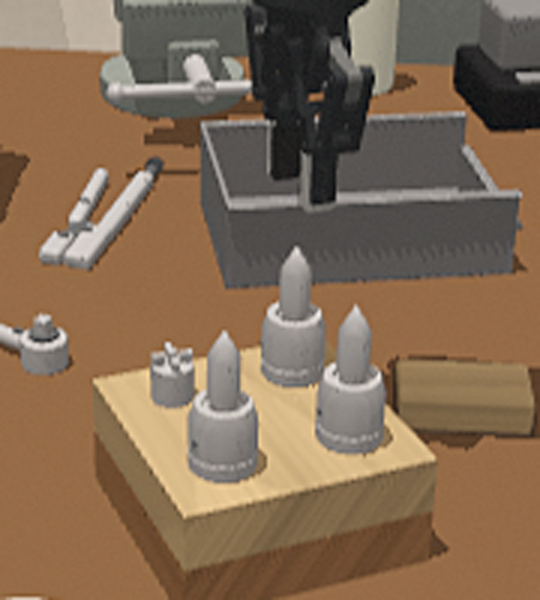

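The gripper sits above the hole-2 nose (crop around (295,260)) with one finger on each side. I'll centre it and lower it to TCP z ≈ 300.

Request:
{"method": "step_arm", "body": {"targets": [{"translation": [-2, 0, 2], "turn": 0, "gripper": 50}, {"translation": [0, 25, 0], "turn": 0, "gripper": 50}, {"translation": [0, 25, 0], "turn": 0, "gripper": 50}, {"translation": [0, 25, 0], "turn": 0, "gripper": 50}, {"translation": [0, 0, 0], "turn": 0, "gripper": 50}, {"translation": [0, 0, 0], "turn": 0, "gripper": 50}]}}

```text
time_s: 3.58
tool_pos: [501.2, 31.4, 300.8]
orientation: [-1.395, 0.857, -0.859]
ft_force: [0.8, -0.5, 0.4]
finger_gap: 42.4
```

Run:
```python
from h import *
o,R,p=state([500.8,30.9,300])
im=viewer.capture("side");crop("pics/side3c.png",im,260,180,400,320,4)
```

```text
t 3.575 p [501.2  31.4 300.8] F [ 0.83 -0.5   0.39] gap 42.4 J [-0.1   0.23 -0.33  1.01 -0.    2.58]
tool shift to goal [ 0.3  0.8 -0.6]
```

View pics/side3c.png

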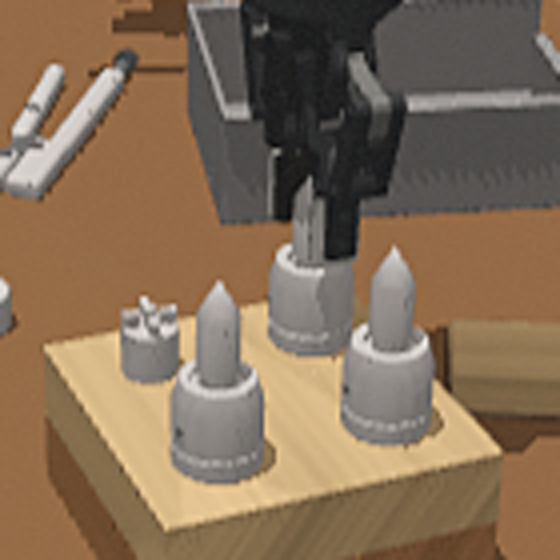

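The fingers straddle the hole-2 nose with their tips just above its housing. I'll feel toward tool +x in small steps.

Request:
{"method": "step_arm", "body": {"targets": [{"translation": [4, 0, 0], "turn": 0, "gripper": 50}, {"translation": [4, 0, 0], "turn": 0, "gripper": 50}, {"translation": [0, 0, 0], "turn": 0, "gripper": 50}]}}

```text
time_s: 4.0
tool_pos: [504.7, 24.1, 300.0]
orientation: [-1.395, 0.857, -0.858]
ft_force: [-0.5, 0.6, -0.2]
finger_gap: 42.9
```

Request:
{"method": "step_arm", "body": {"targets": [{"translation": [1.5, 0, 0], "turn": 0, "gripper": 50}, {"translation": [0, 0, 0], "turn": 0, "gripper": 50}]}}

```text
time_s: 4.25
tool_pos: [505.0, 23.1, 299.6]
orientation: [-1.395, 0.857, -0.857]
ft_force: [-0.1, -0.1, -0.2]
finger_gap: 42.8
```

Request:
{"method": "step_arm", "body": {"targets": [{"translation": [1.5, 0, 0], "turn": 0, "gripper": 50}, {"translation": [0, 0, 0], "turn": 0, "gripper": 50}]}}

```text
time_s: 4.5
tool_pos: [505.5, 21.9, 299.6]
orientation: [-1.395, 0.858, -0.857]
ft_force: [-0.6, 1.0, 1.2]
finger_gap: 42.5
```

Request:
{"method": "step_arm", "body": {"targets": [{"translation": [1, 0, 0], "turn": 0, "gripper": 50}, {"translation": [0, 0, 0], "turn": 0, "gripper": 50}]}}

```text
time_s: 4.75
tool_pos: [506.0, 21.2, 299.7]
orientation: [-1.395, 0.858, -0.856]
ft_force: [-1.9, 2.1, 1.8]
finger_gap: 43.4
```

Request:
{"method": "step_arm", "body": {"targets": [{"translation": [1, 0, 0], "turn": 0, "gripper": 50}, {"translation": [0, 0, 0], "turn": 0, "gripper": 50}]}}

```text
time_s: 5.0
tool_pos: [506.5, 20.2, 299.8]
orientation: [-1.395, 0.857, -0.857]
ft_force: [-2.4, 4.5, 4.8]
finger_gap: 42.7
```

Request:
{"method": "step_arm", "body": {"targets": [{"translation": [1, 0, 0], "turn": 0, "gripper": 50}, {"translation": [0, 0, 0], "turn": 0, "gripper": 50}]}}

```text
time_s: 5.25
tool_pos: [506.7, 19.7, 299.8]
orientation: [-1.394, 0.858, -0.856]
ft_force: [-3.2, 6.9, 5.5]
finger_gap: 42.8
```

Hole 2 gave about 2 mm and then held firm, with the force rising 1.2 → 2.7 → 5.1 → 7.6 N, so it looks sound. I'll back off and go to hole 1.

Request:
{"method": "step_arm", "body": {"targets": [{"translation": [-7, 0, 0], "turn": 0, "gripper": 50}, {"translation": [-7, 0, 0], "turn": 0, "gripper": 50}, {"translation": [0, -30, 0], "turn": 0, "gripper": 50}, {"translation": [0, -30, 0], "turn": 0, "gripper": 50}, {"translation": [-42, 0, 0], "turn": 0, "gripper": 50}, {"translation": [-42, 0, -1], "turn": 0, "gripper": 50}, {"translation": [0, 0, 0], "turn": 0, "gripper": 50}, {"translation": [0, 0, 0], "turn": 0, "gripper": 50}]}}

```text
time_s: 6.25
tool_pos: [462.1, 106.1, 359.7]
orientation: [-1.396, 0.856, -0.858]
ft_force: [-1.4, -0.3, 0.1]
finger_gap: 42.8
```

Run:
```python
from h import *
o,R,p=state([462.2,105.4,300])
im=viewer.capture("side");crop("pics/side4c.png",im,260,180,400,320,4)
```

```text
t 6.25 p [462.1 106.1 359.7] F [-1.38 -0.29  0.14] gap 42.8 J [ 0.06  0.14 -0.29  1.14 -0.    2.73]
tool shift to goal [ 0.6 59.7 -0.3]
```

View pics/side4c.png

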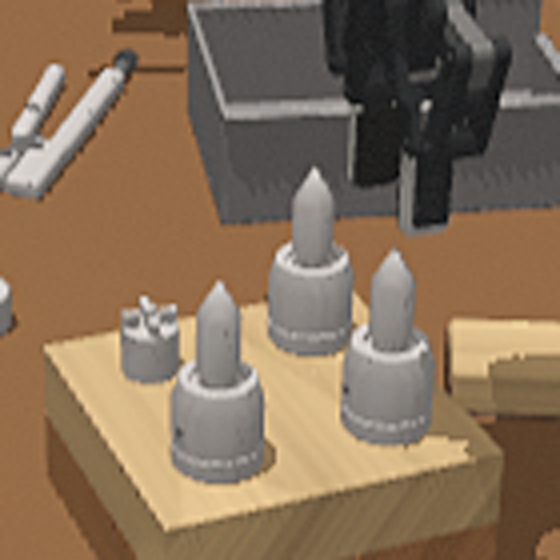

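The gripper is above the hole-1 nose (crop (394,255)) and the block hasn't visibly moved. I'll lower and feel it.

Request:
{"method": "step_arm", "body": {"targets": [{"translation": [0.5, 30, 0], "turn": 0, "gripper": 50}, {"translation": [0, 30, 0], "turn": 0, "gripper": 50}, {"translation": [4, 0, 0], "turn": 0, "gripper": 50}, {"translation": [4, 0, 0], "turn": 0, "gripper": 50}, {"translation": [0, 0, 0], "turn": 0, "gripper": 50}, {"translation": [0, 0, 0], "turn": 0, "gripper": 50}]}}

```text
time_s: 7.05
tool_pos: [466.2, 98.4, 300.6]
orientation: [-1.394, 0.856, -0.859]
ft_force: [-0.5, 1.1, 0.1]
finger_gap: 42.6
```

Request:
{"method": "step_arm", "body": {"targets": [{"translation": [3, 0, 0], "turn": 0, "gripper": 50}, {"translation": [0, 0, 0], "turn": 0, "gripper": 50}]}}

```text
time_s: 7.3
tool_pos: [467.1, 96.0, 300.0]
orientation: [-1.394, 0.857, -0.857]
ft_force: [-1.1, 2.4, 1.5]
finger_gap: 42.8
```

Request:
{"method": "step_arm", "body": {"targets": [{"translation": [1, 0, 0], "turn": 0, "gripper": 50}, {"translation": [0, 0, 0], "turn": 0, "gripper": 50}]}}

```text
time_s: 7.55
tool_pos: [467.5, 95.1, 299.8]
orientation: [-1.395, 0.857, -0.857]
ft_force: [-0.8, 3.9, 2.9]
finger_gap: 42.6
```

Request:
{"method": "step_arm", "body": {"targets": [{"translation": [1, 0, 0], "turn": 0, "gripper": 50}, {"translation": [0, 0, 0], "turn": 0, "gripper": 50}]}}

```text
time_s: 7.8
tool_pos: [468.0, 94.1, 299.8]
orientation: [-1.395, 0.857, -0.857]
ft_force: [-2.1, 3.1, 3.5]
finger_gap: 42.7
```

Request:
{"method": "step_arm", "body": {"targets": [{"translation": [1, 0, 0], "turn": 0, "gripper": 50}, {"translation": [0, 0, 0], "turn": 0, "gripper": 50}]}}

```text
time_s: 8.05
tool_pos: [468.4, 93.2, 299.8]
orientation: [-1.395, 0.857, -0.857]
ft_force: [-2.1, 4.9, 4.0]
finger_gap: 42.5
```

Request:
{"method": "step_arm", "body": {"targets": [{"translation": [1, 0, 0], "turn": 0, "gripper": 50}, {"translation": [0, 0, 0], "turn": 0, "gripper": 50}]}}

```text
time_s: 8.3
tool_pos: [468.9, 92.4, 299.9]
orientation: [-1.395, 0.857, -0.857]
ft_force: [-3.5, 4.7, 5.9]
finger_gap: 42.5
```

Request:
{"method": "step_arm", "body": {"targets": [{"translation": [1, 0, 0], "turn": 0, "gripper": 50}, {"translation": [0, 0, 0], "turn": 0, "gripper": 50}]}}

```text
time_s: 8.55
tool_pos: [469.2, 91.7, 299.9]
orientation: [-1.394, 0.858, -0.856]
ft_force: [-3.0, 6.3, 6.4]
finger_gap: 42.5
```

Run:
```python
from h import *
o,R,p=state()
im=viewer.capture("side");crop("pics/side5c.png",im,260,180,400,320,4)
im=viewer.capture("top");crop("pics/top5c.png",im,220,195,350,320,4)
```

```text
t 8.55 p [469.2  91.7 299.9] F [-2.99  6.3   6.44] gap 42.5 J [ 0.02  0.19 -0.38  1.    0.    2.7 ]
```

View pics/side5c.png

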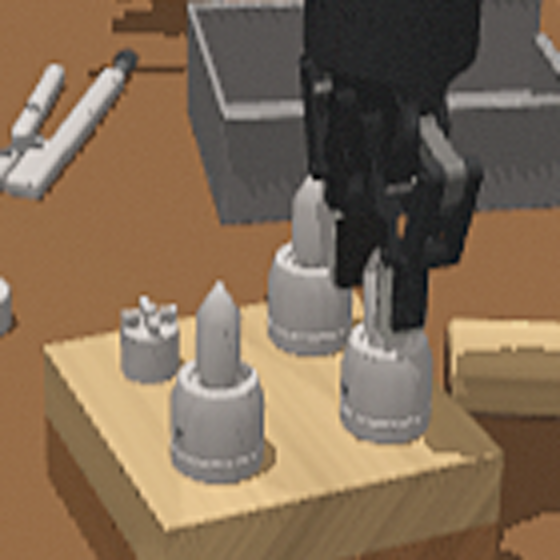

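Hole 1 reached about 7 N with roughly 4 mm of give, which is ambiguous. I'll feel its other side to get the total travel.

Request:
{"method": "step_arm", "body": {"targets": [{"translation": [-8, 0, 0], "turn": 0, "gripper": 50}, {"translation": [-8, 0, 0], "turn": 0, "gripper": 50}, {"translation": [-8, 0, 0], "turn": 0, "gripper": 50}, {"translation": [0, 0, 0], "turn": 0, "gripper": 50}, {"translation": [0, 0, 0], "turn": 0, "gripper": 50}]}}

```text
time_s: 9.28
tool_pos: [458.5, 112.8, 299.7]
orientation: [-1.396, 0.857, -0.857]
ft_force: [-0.4, 0.7, 0.7]
finger_gap: 43.1
```

Request:
{"method": "step_arm", "body": {"targets": [{"translation": [-2, 0, 0], "turn": 0, "gripper": 50}, {"translation": [0, 0, 0], "turn": 0, "gripper": 50}]}}

```text
time_s: 9.52
tool_pos: [457.7, 114.5, 299.7]
orientation: [-1.395, 0.857, -0.858]
ft_force: [1.1, -1.1, 0.6]
finger_gap: 42.6
```

Request:
{"method": "step_arm", "body": {"targets": [{"translation": [-1.5, 0, 0], "turn": 0, "gripper": 50}, {"translation": [0, 0, 0], "turn": 0, "gripper": 50}]}}

```text
time_s: 9.78
tool_pos: [457.0, 115.9, 299.8]
orientation: [-1.395, 0.857, -0.858]
ft_force: [0.3, -0.6, 0.3]
finger_gap: 42.6
```

Request:
{"method": "step_arm", "body": {"targets": [{"translation": [-1, 0, 0], "turn": 0, "gripper": 50}, {"translation": [0, 0, 0], "turn": 0, "gripper": 50}]}}

```text
time_s: 10.02
tool_pos: [456.5, 116.8, 299.7]
orientation: [-1.395, 0.857, -0.858]
ft_force: [2.1, -1.1, 0.3]
finger_gap: 42.9
```

Request:
{"method": "step_arm", "body": {"targets": [{"translation": [-1, 0, 0], "turn": 0, "gripper": 50}, {"translation": [0, 0, 0], "turn": 0, "gripper": 50}]}}

```text
time_s: 10.28
tool_pos: [456.2, 117.6, 299.9]
orientation: [-1.395, 0.857, -0.858]
ft_force: [0.8, -3.0, 2.2]
finger_gap: 43.0
```

Request:
{"method": "step_arm", "body": {"targets": [{"translation": [-1, 0, 0], "turn": 0, "gripper": 50}, {"translation": [0, 0, 0], "turn": 0, "gripper": 50}]}}

```text
time_s: 10.52
tool_pos: [455.7, 118.5, 299.9]
orientation: [-1.395, 0.857, -0.858]
ft_force: [1.5, -3.1, 2.9]
finger_gap: 42.7
```

Request:
{"method": "step_arm", "body": {"targets": [{"translation": [-1, 0, 0], "turn": 0, "gripper": 50}, {"translation": [0, 0, 0], "turn": 0, "gripper": 50}]}}

```text
time_s: 10.78
tool_pos: [455.3, 119.5, 299.9]
orientation: [-1.395, 0.857, -0.858]
ft_force: [1.6, -4.1, 4.7]
finger_gap: 42.8
```

Hole 1's total travel is about 6.7 mm at ±5 N, still ambiguous. I'll compare with hole 3 before going further.

Request:
{"method": "step_arm", "body": {"targets": [{"translation": [8, 0, 0], "turn": 0, "gripper": 50}, {"translation": [7.5, 0, 0], "turn": 0, "gripper": 50}, {"translation": [0, -30, 0], "turn": 0, "gripper": 50}, {"translation": [0, -30, 0], "turn": 0, "gripper": 50}, {"translation": [0, 0, 42], "turn": 0, "gripper": 50}, {"translation": [0, 0, 42], "turn": 0, "gripper": 50}, {"translation": [0, 0, 0], "turn": 0, "gripper": 50}, {"translation": [0, 0, 0], "turn": 0, "gripper": 50}]}}

```text
time_s: 11.78
tool_pos: [536.5, 143.3, 358.8]
orientation: [-1.397, 0.859, -0.856]
ft_force: [0.7, 0.0, 0.2]
finger_gap: 42.8
```

Run:
```python
from h import *
o,R,p=state([536.7,144.1,300])
im=viewer.capture("side");crop("pics/side6c.png",im,260,180,400,320,4)
```

```text
t 11.775 p [536.5 143.3 358.8] F [0.69 0.01 0.16] gap 42.8 J [ 0.12  0.29 -0.09  1.19  0.    2.79]
tool shift to goal [-0.6 58.8  0.7]
```

View pics/side6c.png

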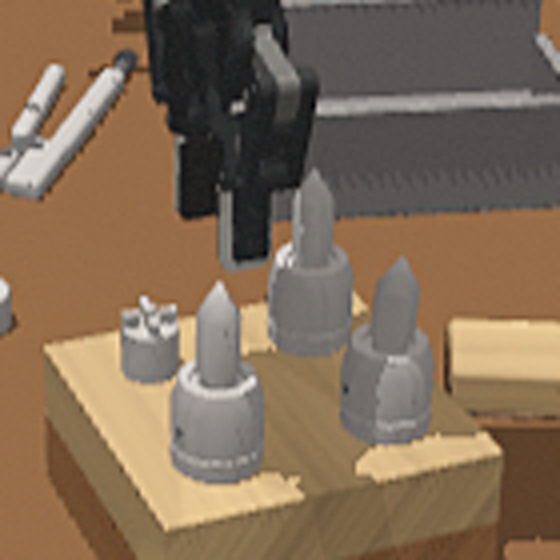

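Hole 1's nose now stays leaning over on an upright housing: its tip has gone from (394,252) to (402,257). That suggests hole 1 is the worn one. I'll check hole 3 to confirm.

Request:
{"method": "step_arm", "body": {"targets": [{"translation": [-0.5, 30, 0.5], "turn": 0, "gripper": 50}, {"translation": [0, 29, 0], "turn": 0, "gripper": 50}, {"translation": [4, 0, 0], "turn": 0, "gripper": 50}, {"translation": [4, 0, 0], "turn": 0, "gripper": 50}, {"translation": [0, 0, 0], "turn": 0, "gripper": 50}, {"translation": [0, 0, 0], "turn": 0, "gripper": 50}]}}

```text
time_s: 12.58
tool_pos: [541.2, 137.0, 301.7]
orientation: [-1.394, 0.856, -0.859]
ft_force: [0.2, 0.6, -1.0]
finger_gap: 42.4
```

Request:
{"method": "step_arm", "body": {"targets": [{"translation": [2, 0, 0], "turn": 0, "gripper": 50}, {"translation": [0, 0, 0], "turn": 0, "gripper": 50}]}}

```text
time_s: 12.82
tool_pos: [541.8, 135.6, 301.0]
orientation: [-1.394, 0.857, -0.857]
ft_force: [-0.2, 2.3, 1.5]
finger_gap: 42.6
```

Request:
{"method": "step_arm", "body": {"targets": [{"translation": [1, 0, 0], "turn": 0, "gripper": 50}, {"translation": [0, 0, 0], "turn": 0, "gripper": 50}]}}

```text
time_s: 13.08
tool_pos: [542.2, 134.8, 300.8]
orientation: [-1.395, 0.857, -0.857]
ft_force: [-0.7, 3.8, 2.2]
finger_gap: 43.0
```

Request:
{"method": "step_arm", "body": {"targets": [{"translation": [1, 0, 0], "turn": 0, "gripper": 50}, {"translation": [0, 0, 0], "turn": 0, "gripper": 50}]}}

```text
time_s: 13.32
tool_pos: [542.6, 133.8, 300.8]
orientation: [-1.395, 0.857, -0.857]
ft_force: [-1.0, 3.8, 3.7]
finger_gap: 42.6
```

Request:
{"method": "step_arm", "body": {"targets": [{"translation": [0.5, 0, 0], "turn": 0, "gripper": 50}, {"translation": [0, 0, 0], "turn": 0, "gripper": 50}]}}

```text
time_s: 13.58
tool_pos: [542.8, 133.5, 300.8]
orientation: [-1.394, 0.858, -0.856]
ft_force: [-1.7, 4.5, 3.8]
finger_gap: 42.6
```

Request:
{"method": "step_arm", "body": {"targets": [{"translation": [1, 0, 0], "turn": 0, "gripper": 50}, {"translation": [0, 0, 0], "turn": 0, "gripper": 50}]}}

```text
time_s: 13.82
tool_pos: [543.0, 132.9, 300.8]
orientation: [-1.394, 0.858, -0.855]
ft_force: [-3.5, 5.8, 5.4]
finger_gap: 42.8
```

Request:
{"method": "step_arm", "body": {"targets": [{"translation": [0.5, 0, 0], "turn": 0, "gripper": 50}, {"translation": [0, 0, 0], "turn": 0, "gripper": 50}]}}

```text
time_s: 14.08
tool_pos: [543.0, 132.7, 300.8]
orientation: [-1.394, 0.858, -0.854]
ft_force: [-4.7, 8.3, 5.6]
finger_gap: 42.6
```

Hole 3 stopped firm, with 9.5 N and no more motion at 13 mm, so it is sound. Next I'll back off, check the picture, and return to hole 1.

Request:
{"method": "step_arm", "body": {"targets": [{"translation": [-7, 0, 0], "turn": 0, "gripper": 50}, {"translation": [-7, 0, 0], "turn": 0, "gripper": 50}, {"translation": [0, -30, 0], "turn": 0, "gripper": 50}, {"translation": [0, -30, 0], "turn": 0, "gripper": 50}, {"translation": [0, 0, -42], "turn": 0, "gripper": 50}, {"translation": [0, 0, -42], "turn": 0, "gripper": 50}, {"translation": [0, 0, 0], "turn": 0, "gripper": 50}, {"translation": [0, 0, 0], "turn": 0, "gripper": 50}]}}

```text
time_s: 15.08
tool_pos: [462.9, 106.3, 361.0]
orientation: [-1.395, 0.856, -0.859]
ft_force: [0.2, 0.5, 0.9]
finger_gap: 42.7
```

Run:
```python
from h import *
o,R,p=state([462.2,105.4,300])
im=viewer.capture("side");crop("pics/side7c.png",im,260,180,400,320,4)
```

```text
t 15.075 p [462.9 106.3 361. ] F [0.2  0.5  0.94] gap 42.7 J [ 0.06  0.14 -0.29  1.14 -0.    2.73]
tool shift to goal [ 0.4 61.  -1.1]
```

View pics/side7c.png

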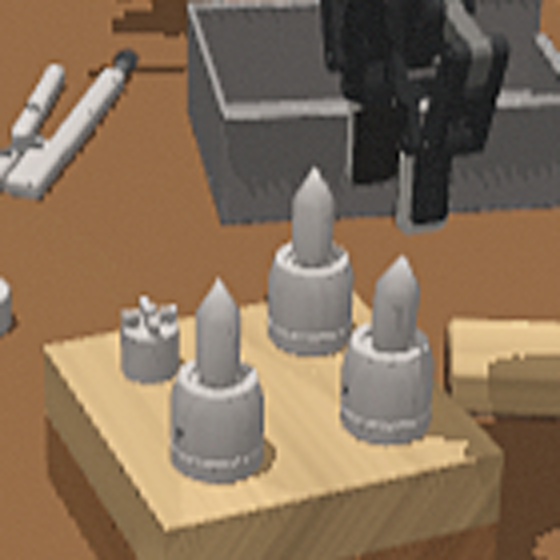

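The picture confirms it. The hole-1 nose leans (tip (402,257)) while the hole-2 and hole-3 noses stand upright again, so hole 1 is the worn one. I'll rock it fully both ways to be sure of the 0.1 rad.

Request:
{"method": "step_arm", "body": {"targets": [{"translation": [0, 30, -1], "turn": 0, "gripper": 50}, {"translation": [0, 30, 0], "turn": 0, "gripper": 50}, {"translation": [0, 0, 0], "turn": 0, "gripper": 50}, {"translation": [7, 0, 0], "turn": 0, "gripper": 50}, {"translation": [4, 0, 0], "turn": 0, "gripper": 50}, {"translation": [2, 0, 0], "turn": 0, "gripper": 50}, {"translation": [2, 0, 0], "turn": 0, "gripper": 50}, {"translation": [0, 0, 0], "turn": 0, "gripper": 50}]}}

```text
time_s: 16.12
tool_pos: [468.4, 92.5, 301.2]
orientation: [-1.394, 0.857, -0.858]
ft_force: [-1.3, 2.8, 3.2]
finger_gap: 42.9
```

Request:
{"method": "step_arm", "body": {"targets": [{"translation": [1, 0, 0], "turn": 0, "gripper": 50}, {"translation": [0, 0, 0], "turn": 0, "gripper": 50}]}}

```text
time_s: 16.38
tool_pos: [468.6, 91.9, 301.0]
orientation: [-1.394, 0.857, -0.857]
ft_force: [-1.4, 4.8, 5.7]
finger_gap: 42.8
```

Request:
{"method": "step_arm", "body": {"targets": [{"translation": [1, 0, 0], "turn": 0, "gripper": 50}, {"translation": [0, 0, 0], "turn": 0, "gripper": 50}]}}

```text
time_s: 16.62
tool_pos: [468.9, 91.3, 301.0]
orientation: [-1.394, 0.858, -0.856]
ft_force: [-2.5, 6.3, 6.3]
finger_gap: 42.9
```

Request:
{"method": "step_arm", "body": {"targets": [{"translation": [1, 0, 0], "turn": 0, "gripper": 50}, {"translation": [0, 0, 0], "turn": 0, "gripper": 50}]}}

```text
time_s: 16.88
tool_pos: [469.1, 90.8, 301.0]
orientation: [-1.393, 0.858, -0.854]
ft_force: [-4.0, 8.3, 7.3]
finger_gap: 42.9
```

Run:
```python
from h import *
o,R,p=state([462.2,105.4,300])
im=viewer.capture("side");crop("pics/side8c.png",im,260,180,400,320,4)
im=viewer.capture("top");crop("pics/top8c.png",im,220,195,350,320,4)
```

```text
t 16.875 p [469.1  90.8 301. ] F [-4.03  8.34  7.31] gap 42.9 J [ 0.02  0.19 -0.38  1.    0.    2.69]
tool shift to goal [-16.2   1.    0.5]
```

View pics/side8c.png

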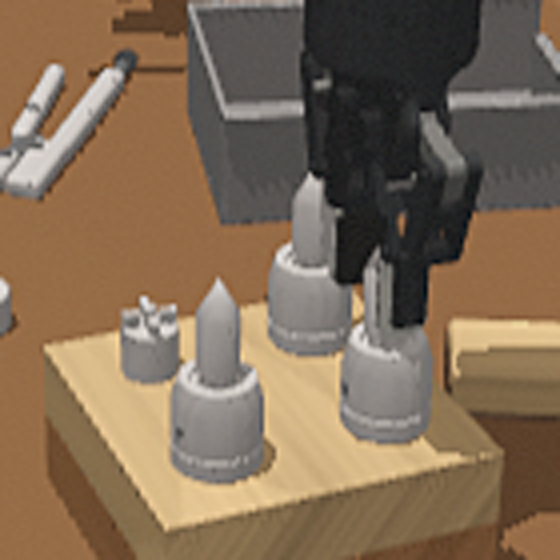

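Pushed this way, the nose leans left and has come up firm at about 9 N. Now the other way.

Request:
{"method": "step_arm", "body": {"targets": [{"translation": [-8, 0, 0], "turn": 0, "gripper": 50}, {"translation": [-8, 0, 0], "turn": 0, "gripper": 50}, {"translation": [-8, 0, 0], "turn": 0, "gripper": 50}, {"translation": [-5, 0, 0], "turn": 0, "gripper": 50}, {"translation": [-2, 0, 0], "turn": 0, "gripper": 50}, {"translation": [0, 0, 0], "turn": 0, "gripper": 50}]}}

```text
time_s: 17.73
tool_pos: [455.7, 117.5, 300.9]
orientation: [-1.395, 0.857, -0.858]
ft_force: [1.1, -0.7, 1.7]
finger_gap: 42.6
```

Request:
{"method": "step_arm", "body": {"targets": [{"translation": [-1.5, 0, 0], "turn": 0, "gripper": 50}, {"translation": [0, 0, 0], "turn": 0, "gripper": 50}]}}

```text
time_s: 17.98
tool_pos: [455.2, 118.6, 301.0]
orientation: [-1.395, 0.857, -0.859]
ft_force: [1.0, -3.4, 1.5]
finger_gap: 42.5
```

Request:
{"method": "step_arm", "body": {"targets": [{"translation": [-1, 0, 0], "turn": 0, "gripper": 50}, {"translation": [0, 0, 0], "turn": 0, "gripper": 50}]}}

```text
time_s: 18.23
tool_pos: [454.7, 119.6, 300.9]
orientation: [-1.395, 0.857, -0.858]
ft_force: [2.0, -3.9, 3.0]
finger_gap: 42.8
```

Request:
{"method": "step_arm", "body": {"targets": [{"translation": [-1, 0, 0], "turn": 0, "gripper": 50}, {"translation": [0, 0, 0], "turn": 0, "gripper": 50}]}}

```text
time_s: 18.48
tool_pos: [454.3, 120.5, 301.0]
orientation: [-1.395, 0.856, -0.858]
ft_force: [2.3, -3.7, 5.0]
finger_gap: 42.7
```

Request:
{"method": "step_arm", "body": {"targets": [{"translation": [-1, 0, 0], "turn": 0, "gripper": 50}, {"translation": [0, 0, 0], "turn": 0, "gripper": 50}]}}

```text
time_s: 18.73
tool_pos: [453.8, 121.4, 301.0]
orientation: [-1.395, 0.856, -0.858]
ft_force: [2.5, -5.1, 4.3]
finger_gap: 42.6
```

Request:
{"method": "step_arm", "body": {"targets": [{"translation": [-1, 0, 0], "turn": 0, "gripper": 50}, {"translation": [0, 0, 0], "turn": 0, "gripper": 50}]}}

```text
time_s: 18.98
tool_pos: [453.5, 122.2, 301.1]
orientation: [-1.395, 0.856, -0.859]
ft_force: [2.8, -5.6, 5.3]
finger_gap: 42.7
```

Request:
{"method": "step_arm", "body": {"targets": [{"translation": [-1, 0, 0], "turn": 0, "gripper": 50}, {"translation": [0, 0, 0], "turn": 0, "gripper": 50}]}}

```text
time_s: 19.23
tool_pos: [453.3, 122.8, 301.2]
orientation: [-1.396, 0.855, -0.86]
ft_force: [2.5, -6.5, 6.1]
finger_gap: 42.8
```

Run:
```python
from h import *
o,R,p=state([462.2,105.4,299])
im=viewer.capture("side");crop("pics/side9c.png",im,260,180,400,320,4)
```

```text
t 19.225 p [453.3 122.8 301.2] F [ 2.45 -6.45  6.13] gap 42.8 J [ 0.09  0.17 -0.4   0.99 -0.    2.77]
tool shift to goal [19.6  2.3  0.1]
```

View pics/side9c.png

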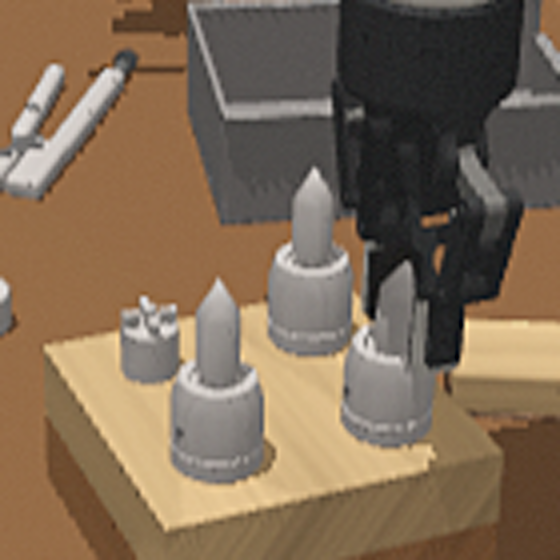

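It swings about 12 mm in total and the nose leans over visibly (tip (405,262)), so it has been rocked. I'll centre on it and grip the nose.

Request:
{"method": "step_arm", "body": {"targets": [{"translation": [9, 0, 0], "turn": 0, "gripper": 50}, {"translation": [10, 1.5, 0], "turn": 0, "gripper": 50}, {"translation": [0, 0, 0], "turn": 0, "gripper": 50}, {"translation": [0, 0, 0], "turn": 0, "gripper": 10}, {"translation": [0, 0, 0], "turn": 0, "gripper": 10}, {"translation": [0, 0, 0], "turn": 0, "gripper": 10}, {"translation": [0, 0, 0], "turn": 0, "gripper": 10}], "newtons": 40}}

```text
time_s: 20.15
tool_pos: [460.8, 106.6, 299.0]
orientation: [-1.395, 0.858, -0.856]
ft_force: [-2.3, 2.4, 0.8]
finger_gap: 18.8
```

Gripped, with the gap at 18.8 mm on the 20 mm nose. I'll raise the grip force and lift straight up.

Request:
{"method": "step_arm", "body": {"targets": [{"translation": [-0.5, 0, 0], "turn": 0, "gripper": 10}, {"translation": [0, 0, 0], "turn": 0, "gripper": 10}, {"translation": [0, -4, 0], "turn": 0, "gripper": 10}, {"translation": [0, -6, 0], "turn": 0, "gripper": 10}, {"translation": [0, -10, 0], "turn": 0, "gripper": 10}, {"translation": [0, 0, 0], "turn": 0, "gripper": 10}], "newtons": 80}}

```text
time_s: 20.9
tool_pos: [461.4, 106.7, 320.2]
orientation: [-1.394, 0.856, -0.859]
ft_force: [-0.3, -0.7, -6.4]
finger_gap: 17.3
```

Run:
```python
from h import *
o,R,p=state()
im=viewer.capture("side");crop("pics/side10c.png",im,260,180,400,320,4)
```

```text
t 20.9 p [461.4 106.7 320.2] F [-0.27 -0.66 -6.35] gap 17.3 J [ 0.06  0.16 -0.36  1.04 -0.    2.73]
```

View pics/side10c.png

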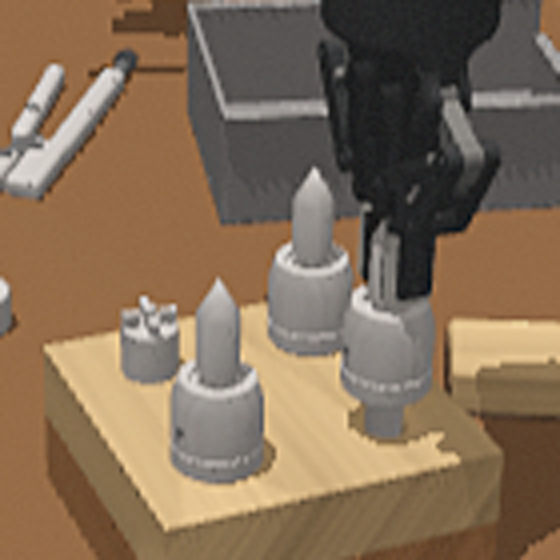

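The shank is coming out cleanly with a 6.4 N load. I'll keep lifting.

Request:
{"method": "step_arm", "body": {"targets": [{"translation": [0, -15, 0], "turn": 0, "gripper": 10}, {"translation": [0, -22, 0], "turn": 0, "gripper": 10}, {"translation": [0, -28, 0], "turn": 0, "gripper": 10}, {"translation": [0, -30, 0], "turn": 0, "gripper": 10}, {"translation": [0, -30, 0], "turn": 0, "gripper": 10}, {"translation": [0, -30, 0], "turn": 0, "gripper": 10}, {"translation": [0, 0, 0], "turn": 0, "gripper": 10}, {"translation": [0, 0, 0], "turn": 0, "gripper": 10}]}}

```text
time_s: 21.95
tool_pos: [460.8, 106.8, 473.4]
orientation: [-1.396, 0.858, -0.857]
ft_force: [-0.3, -0.3, -7.0]
finger_gap: 17.6
```

Run:
```python
from h import *
c=np.array([466,-336.5]);a=.22
ux=np.array([np.cos(a),np.sin(a)])
g=c-45*ux; print(g)
o,R,p=state([*g,475])
im=viewer.capture("side");cv2.imwrite("pics/side11.png",im)
```

```text
[ 422.08461478 -346.32033304]
t 21.95 p [460.8 106.8 473.4] F [-0.32 -0.27 -6.95] gap 17.6 J [ 0.06  0.1  -0.05  1.42 -0.    2.73]
tool shift to goal [ 386.7   -1.5 -239.2]
```

View pics/side11.png

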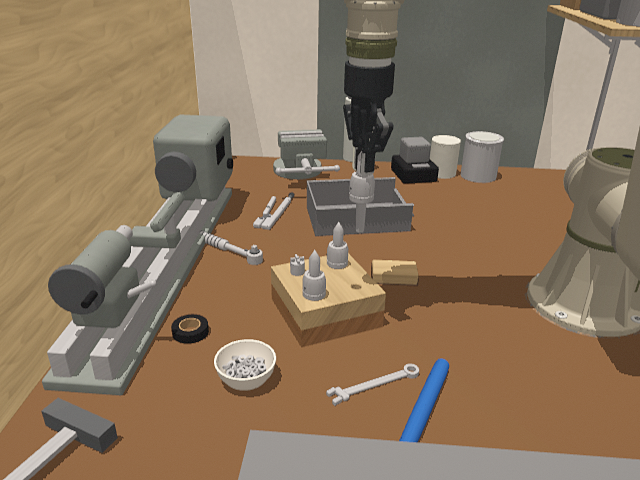

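The centre is out and hanging straight, and the hole is empty at (355,287). Next I'll carry it to the bin.

Request:
{"method": "step_arm", "body": {"targets": [{"translation": [16, 0, -10], "turn": 0, "gripper": 10}, {"translation": [30, 0, -18.5], "turn": 0, "gripper": 10}, {"translation": [36, 0, -22], "turn": 0, "gripper": 10}, {"translation": [36, 0, -22], "turn": 0, "gripper": 10}, {"translation": [36, 0, -22], "turn": 0, "gripper": 10}, {"translation": [36, 0, -22], "turn": 0, "gripper": 10}, {"translation": [36, 0, -22], "turn": 0, "gripper": 10}, {"translation": [36, 0, -22], "turn": 0, "gripper": 10}]}}

```text
time_s: 23.0
tool_pos: [435.6, -200.7, 472.6]
orientation: [-1.395, 0.86, -0.855]
ft_force: [0.4, -0.0, -5.4]
finger_gap: 18.0
```

Request:
{"method": "step_arm", "body": {"targets": [{"translation": [36, 0, -22], "turn": 0, "gripper": 10}, {"translation": [36, 0, -22], "turn": 0, "gripper": 10}, {"translation": [32, 0, -20], "turn": 0, "gripper": 10}, {"translation": [21, 0, -14], "turn": 0, "gripper": 10}, {"translation": [0, 0, 0], "turn": 0, "gripper": 10}, {"translation": [0, 0, 0], "turn": 0, "gripper": 10}, {"translation": [0, 0, 0], "turn": 0, "gripper": 10}]}}

```text
time_s: 23.88
tool_pos: [423.2, -345.2, 474.2]
orientation: [-1.395, 0.857, -0.856]
ft_force: [0.0, -0.4, -5.2]
finger_gap: 17.8
```

Run:
```python
from h import *
o,R,p=state([422,-346,475])
im=viewer.capture("side");crop("pics/side12.png",im,260,60,480,260,3)
im=viewer.capture("top");crop("pics/top12.png",im,400,180,600,380,3)
```

```text
t 23.875 p [ 423.2 -345.2  474.2] F [ 0.04 -0.38 -5.24] gap 17.8 J [-0.83  0.25  0.13  1.45  0.    1.84]
tool shift to goal [ 0.2 -0.8 -1.4]
```

View pics/side12.png

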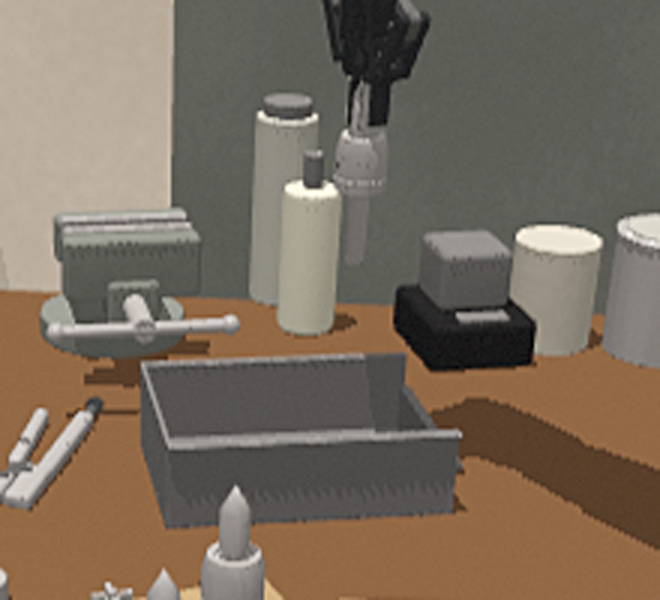

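View pics/top12.png

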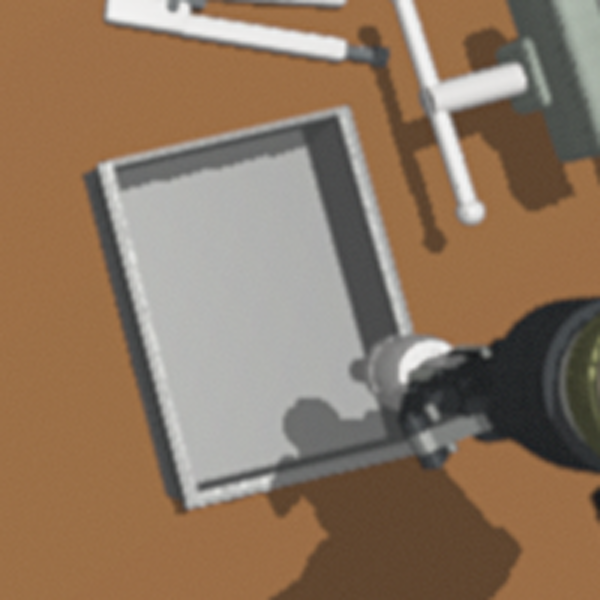

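The image position agrees with the parallax expected at that height. I'll lower it into the bin, near the low-wall half.

Request:
{"method": "step_arm", "body": {"targets": [{"translation": [0, 15, 0], "turn": 0, "gripper": 10}, {"translation": [0, 30, 0], "turn": 0, "gripper": 10}, {"translation": [0, 30, 0], "turn": 0, "gripper": 10}, {"translation": [0, 30, 0], "turn": 0, "gripper": 10}, {"translation": [0, 30, 0], "turn": 0, "gripper": 10}, {"translation": [0, 30, 0], "turn": 0, "gripper": 10}, {"translation": [0, 5, 0], "turn": 0, "gripper": 10}, {"translation": [0, 0, 0], "turn": 0, "gripper": 10}]}}

```text
time_s: 24.98
tool_pos: [423.1, -346.1, 304.2]
orientation: [-1.395, 0.857, -0.857]
ft_force: [0.5, -0.9, -5.5]
finger_gap: 17.7
```

Run:
```python
from h import *
o,R,p=state([422,-346,288])
im=viewer.capture("side");crop("pics/side13.png",im,280,110,440,260,4)
im=viewer.capture("top");crop("pics/top13.png",im,400,180,600,380,3)
```

```text
t 24.975 p [ 423.1 -346.1  304.2] F [ 0.48 -0.9  -5.47] gap 17.7 J [-0.83  0.31 -0.21  1.05 -0.    1.84]
tool shift to goal [-0.5 16.2 -0.9]
```

View pics/side13.png

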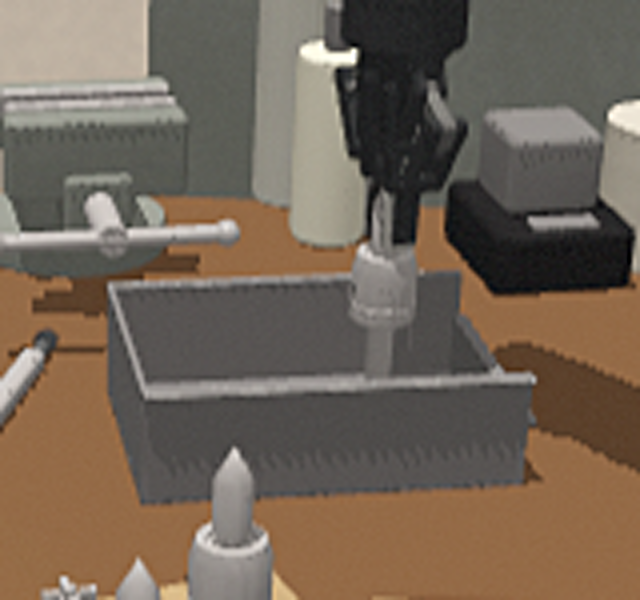

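View pics/top13.png

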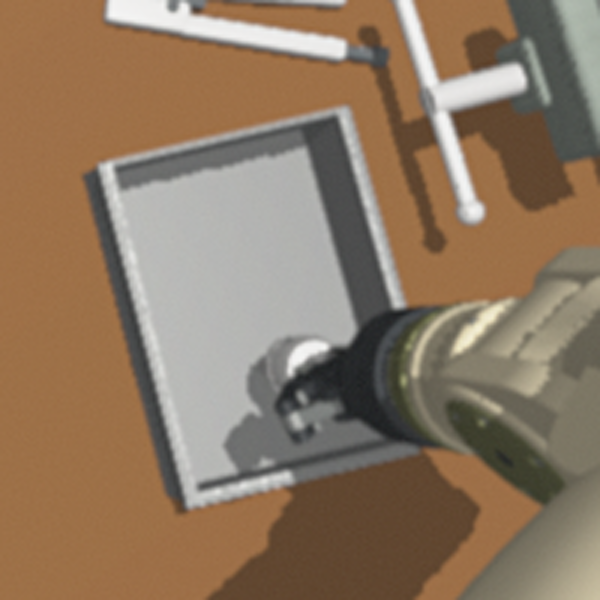

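It is inside the bin. Now slowly down to floor contact.

Request:
{"method": "step_arm", "body": {"targets": [{"translation": [0, 6, 0], "turn": 0, "gripper": 10}, {"translation": [0, 4, 0], "turn": 0, "gripper": 10}, {"translation": [0, 2, 0], "turn": 0, "gripper": 10}, {"translation": [0, 0, 0], "turn": 0, "gripper": 10}]}}

```text
time_s: 25.58
tool_pos: [423.0, -346.2, 292.0]
orientation: [-1.395, 0.858, -0.857]
ft_force: [-1.1, 0.4, -5.0]
finger_gap: 17.4
```

Request:
{"method": "step_arm", "body": {"targets": [{"translation": [0, 2, 0], "turn": 0, "gripper": 10}, {"translation": [0, 0, 0], "turn": 0, "gripper": 10}]}}

```text
time_s: 25.82
tool_pos: [423.0, -346.2, 290.1]
orientation: [-1.395, 0.857, -0.857]
ft_force: [-0.5, 0.5, -5.2]
finger_gap: 17.5
```

Request:
{"method": "step_arm", "body": {"targets": [{"translation": [0, 2, 0], "turn": 0, "gripper": 10}, {"translation": [0, 0, 0], "turn": 0, "gripper": 10}]}}

```text
time_s: 26.08
tool_pos: [423.0, -346.2, 288.1]
orientation: [-1.395, 0.857, -0.857]
ft_force: [-0.1, -0.1, -4.8]
finger_gap: 17.1
```

Request:
{"method": "step_arm", "body": {"targets": [{"translation": [0, 1.5, 0], "turn": 0, "gripper": 10}, {"translation": [0, 0, 0], "turn": 0, "gripper": 10}]}}

```text
time_s: 26.32
tool_pos: [423.0, -346.2, 286.6]
orientation: [-1.395, 0.857, -0.857]
ft_force: [-0.4, 0.1, -6.2]
finger_gap: 17.7
```

Request:
{"method": "step_arm", "body": {"targets": [{"translation": [0, 1.5, 0], "turn": 0, "gripper": 10}, {"translation": [0, 0, 0], "turn": 0, "gripper": 10}]}}

```text
time_s: 26.58
tool_pos: [423.4, -346.7, 286.3]
orientation: [-1.396, 0.855, -0.859]
ft_force: [-0.5, -1.0, 2.2]
finger_gap: 17.6
```

The shank is on the floor (load gone). With a lighter grip, I'll drag the nose toward the bin's +x so it tips lengthways.

Request:
{"method": "step_arm", "body": {"targets": [{"translation": [1, -0.5, 5], "turn": 0, "gripper": 10}, {"translation": [1, 0, 5], "turn": 0, "gripper": 10}, {"translation": [1, 0.5, 5], "turn": 0, "gripper": 10}, {"translation": [1, 0.5, 5], "turn": 0, "gripper": 10}, {"translation": [1, 1, 5], "turn": 0, "gripper": 10}, {"translation": [1, 1, 5], "turn": 0, "gripper": 10}], "newtons": 25}}

```text
time_s: 27.32
tool_pos: [452.9, -338.4, 283.4]
orientation: [-1.397, 0.857, -0.859]
ft_force: [-2.5, -1.0, 6.0]
finger_gap: 17.4
```

Run:
```python
from h import *
o,R,p=state()
im=viewer.capture("side");crop("pics/side14.png",im,280,110,440,260,4)
```

```text
t 27.325 p [ 452.9 -338.4  283.4] F [-2.46 -1.03  5.99] gap 17.4 J [-0.78  0.36 -0.2   1.02 -0.    1.89]
```

View pics/side14.png

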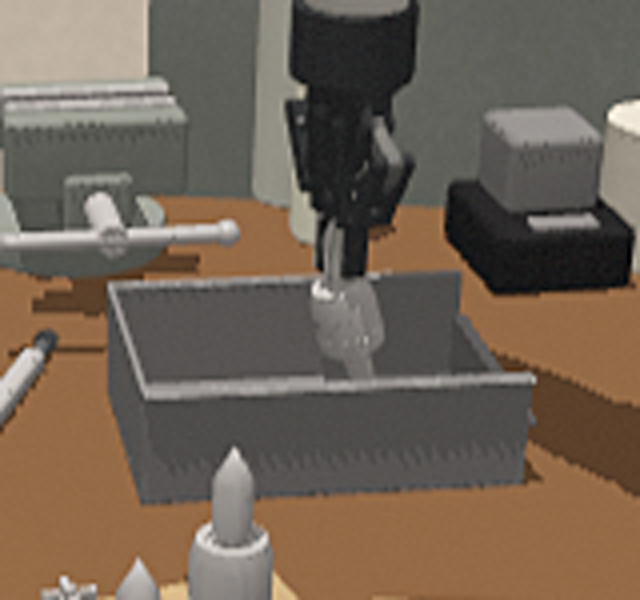

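It is tilting toward the far end as intended. I'll continue tipping it.

Request:
{"method": "step_arm", "body": {"targets": [{"translation": [1, 1, 5], "turn": 0, "gripper": 10}, {"translation": [1, 1.5, 5], "turn": 0, "gripper": 10}, {"translation": [1, 1.5, 5], "turn": 0, "gripper": 10}, {"translation": [1, 2, 5], "turn": 0, "gripper": 10}, {"translation": [1, 2, 5], "turn": 0, "gripper": 10}, {"translation": [1, 2.5, 5], "turn": 0, "gripper": 10}, {"translation": [1, 3, 5], "turn": 0, "gripper": 10}, {"translation": [1, 3, 5], "turn": 0, "gripper": 10}]}}

```text
time_s: 28.38
tool_pos: [493.0, -327.5, 267.2]
orientation: [-1.396, 0.855, -0.86]
ft_force: [1.4, -0.3, 6.0]
finger_gap: 17.6
```

Run:
```python
from h import *
o,R,p=state()
im=viewer.capture("side");crop("pics/side15.png",im,280,110,440,260,4)
```

```text
t 28.375 p [ 493.  -327.5  267.2] F [ 1.41 -0.28  5.97] gap 17.6 J [-0.72  0.42 -0.15  1.   -0.    1.95]
```

View pics/side15.png

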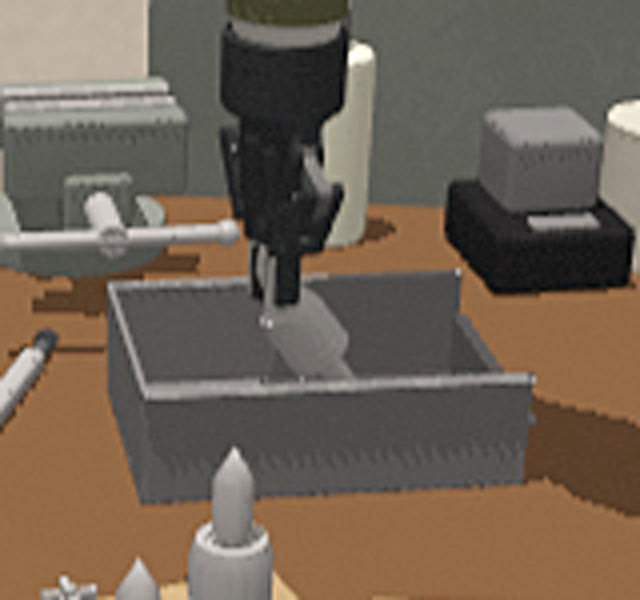

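It is tilted about 40°. Release, let it settle, then withdraw upward.

Request:
{"method": "step_arm", "body": {"targets": [{"translation": [0, 0, 0], "turn": 0, "gripper": 50}, {"translation": [0, 0, 0], "turn": 0, "gripper": 50}, {"translation": [0, 0, 0], "turn": 0, "gripper": 50}, {"translation": [0, 0, 0], "turn": 0, "gripper": 50}, {"translation": [0, -20, 0], "turn": 0, "gripper": 50}, {"translation": [0, -40, 0], "turn": 0, "gripper": 50}, {"translation": [0, -50, 0], "turn": 0, "gripper": 50}, {"translation": [0, -50, 0], "turn": 0, "gripper": 50}]}}

```text
time_s: 29.42
tool_pos: [491.6, -327.0, 427.6]
orientation: [-1.395, 0.858, -0.857]
ft_force: [0.3, -0.1, -0.4]
finger_gap: 42.5
```

Request:
{"method": "step_arm", "body": {"targets": [{"translation": [25, -10, -35], "turn": 0, "gripper": 50}, {"translation": [25, 0, -35], "turn": 0, "gripper": 50}, {"translation": [25, 0, -35], "turn": 0, "gripper": 50}, {"translation": [25, 0, -35], "turn": 0, "gripper": 50}, {"translation": [0, 0, 0], "turn": 0, "gripper": 50}, {"translation": [0, 0, 0], "turn": 0, "gripper": 50}]}}

```text
time_s: 30.18
tool_pos: [412.0, -479.4, 436.0]
orientation: [-1.394, 0.858, -0.857]
ft_force: [-0.7, 0.2, 0.3]
finger_gap: 42.7
```

Run:
```python
from h import *
o,R,p=state()
im=viewer.capture("side");crop("pics/side16.png",im,250,100,440,340,3) if 0 else cv2.imwrite("pics/side16.png",im)
im=viewer.capture("top");cv2.imwrite("pics/top16.png",im)
crop("pics/top16c.png",im,220,195,350,320,4)
```

```text
t 30.175 p [ 412.  -479.4  436. ] F [-0.72  0.16  0.31] gap 42.7 J [-0.99  0.43  0.29  1.43  0.    1.69]
```

View pics/side16.png

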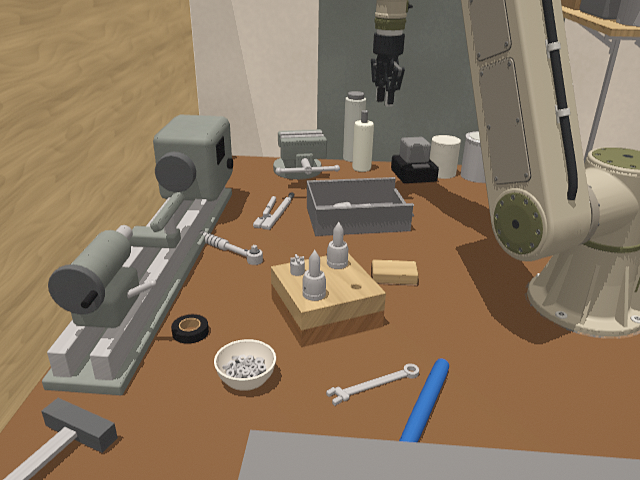

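View pics/top16.png

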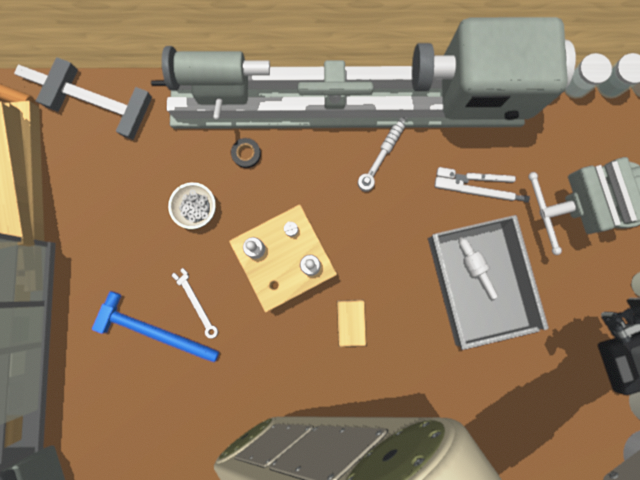

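View pics/top16c.png

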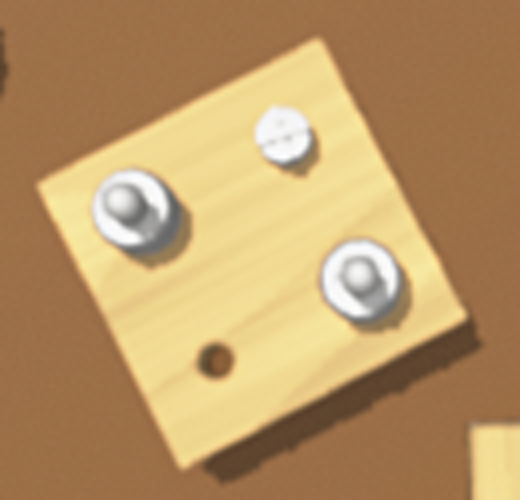

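The worn centre lies in the bin (top view (463,240)–(494,298)), well inside the walls. The block corners and both sound centres haven't moved. I'll check it's at rest, then hand in.

Run:
```python
from h import *
from station import ctrl
a=cv2.imread("pics/top16.png");b=viewer.capture("top");viewer.capture("top");b=viewer.capture("top")
print(cv2.absdiff(a,b)[215:350,430:550].max(), cv2.absdiff(a,cv2.imread("pics/top0.png"))[140:360,90:370].mean())
print(ctrl.hand_in())
```

```text
15 1.4555140692640693
the job is handed in; nothing more can be done
None
```

The worn live centre was the one in hole 1. It is now lying in the grey scrap bin, and I handed the job in just after 30 s (limit 54 s).

- **Finding the worn one:** I rocked all three noses gently.
  - **Hole 2:** came up firm after about 2 mm, at 7.6 N.
  - **Hole 3:** came up firm after about 2 mm, at 9.5 N. Both sound noses were pushed from one side only.
  - **Hole 1:** swung about 12 mm in total. Its nose stayed visibly leaning on an upright housing.
- **Moving it:** I rocked hole 1 to its stops both ways and lifted it straight up. I then set it on the bin floor, tipped it lengthways and released it.

**Last checks:**
- **Worn centre:** the top picture shows it lying well inside the bin walls. Two pictures about 0.1 s apart showed no real change there, so it looked at rest.
- **Block and sound centres:** the block corners, both sound centres and the drive centre are where they stood at the start, as far as the pictures show.
- **Bench items:** they look unmoved in the final pictures.

**Checks that disagreed or weren't direct:**
- **Hole 1 first pass:** it gave only about 6.7 mm at ±5 N, which was ambiguous. The lasting lean and the second, fuller rock settled it.
- **Rocking angle:** I estimated it from the pictures and the travel at about 0.14 rad each way, not measured directly.

The hand-in gave no verdict.

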